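Stand the pocket tester cap-down in its leaning stand

ROBOT

A 7-joint arm with a two-finger parallel gripper is mounted at the origin on the work surface. World frame = base frame: x ahead of the robot, y to its left, z up, the work surface at z = 0. Lengths are in m, angles in rad, forces in N, time in s.
With the tool pointing down it reaches from about 0.4 to 0.875 m from the base axis. Payload 19.3 kg.
Tool frame: the origin (TCP) lies between the finger pads; the fingertips stand 17 mm ahead of it and the grasp point (between the pads) lies 2 mm behind it; z points along the fingers, y is the line along which they close (so a half turn about z gives the same grasp; the last joint's range is limited). The gripper opens to 85 mm and grips with 20 to 120 N. Pads are 22 mm wide; open, the fingers measure 114 mm over their backs; the gripper's body (76 mm by 85 mm) begins 54 mm behind the grasp point. The pads swing forward as they close: fully open they stand 13 mm farther back than shut.
Start: joints at [-1.287, 0.521, -0.036, 1.599, 0.021, 1.021, -0.113], TCP at [0.217, 0.586, 0.248] pointing down, gripper open.
Joint ranges: [-2.91, 2.91], [-0.3, 2.13], [-1.5, 1.42], [0.17, 2.43], [-1.26, 4.41], [0.16, 1.93], [-2.52, 2.52]. Speed limits (rad/s): [1.89, 1.89, 2.39, 2.39, 3.01, 3.01, 3.01].

INTERFACE

Orientations are given as [roll, pitch, yaw] about the fixed x, y, z axes, in that order (R = Rz(yaw) Ry(pitch) Rx(roll)).
In Python, from workcell import bot gives the robot as it stands.
- The arm moves only by the shell command python3 -m inch 'ROWS' [FORCE]. ROWS is JSON, a list of rows, each a list of 7 numbers: the shift along the tool's x, y, z in units of 200 mm (1.0 is 200 mm), then the turn, a rotation vector about the tool's x, y, z in units of 90 degrees (1.0 is 90 degrees), then the opening, from 0 (shut) to 1 (fully open). In form: [[x, y, z, rx, ry, rz, grip], ...]. A call has 1 to 20 rows; each row is the pose to reach, as a shift and turn from the pose commanded when the call began, along the tool's axes at that moment; what a row does not reach only later rows make up. A row lasts 1/8 s, in which the tool goes at most 62.5 mm and 10.7 degrees, less where a joint would pass 70% of its speed; a pose out of reach is approached as far as the arm can. A call with a number of a shift or a turn outside -1 to 1 is refused whole. A call with a gripper value outside its range is refused whole. The fingers move at their own pace and stop on an object; FORCE is the grip in N (left out, the last holds). Time passes only in rows, so rows that repeat a pose let the fingers close. It gives the time, the measured TCP pose, the force, the opening and the grip force at its end, in the units of the state.
- bot.observe(): the state, without advancing time (a new reading comes with each control period).
- bot.grab_frame(name): name is "scene" or "top" or "wrist"; returns a dict with "img" (384x512x3 uint8, red, green, blue), "z_map" (384x512 float32, m along the optical axis (not along the pixel's ray), 0 where there is no reading), "vfov" (degrees; the focal length in pixels is half the picture's height over the tangent of half this angle, whatever the lens; pixels are square), "cx", "cy" (the principal point, pixels), "distortion" ([k1, k2, p1, p2, k3] as OpenCV has them; the pictures are not rectified), "rvec" (rotation vector, rad) and "tvec" (3), from world to camera coordinates, as OpenCV has them. Camera axes: x right, y down, z forward; pixel columns grow to the right and rows downward; lengths in m; the calibration is good to about 2 mm. A picture is of the moment at which its call begins.
- bot.job_done(): hands the job in; it is judged then, once.
The state is a dict: "clock": time; "qpos": joint angles; "qd": joint speeds; "joint_efforts": joint torques, N m; "position": TCP position; "tool_rot": TCP orientation; "force": force on the tool from outside, world axes, zero at the start; "moment": the same for the moment, N m; "grip_width": finger opening in m; "finger_force": force on a finger pad.
Only numpy, scipy, OpenCV 4.12 (cv2) and the standard library are available. Lean on these libraries where they do the work, as an engineer would, in place of code of your own. Each camera call takes 0.05 s, during which the arm holds its last target. There are 200 camera calls.

TASK

Draw the white tester with the blue cap out of its dock and put it down on the open bench, let go, so that you can take it anew for standing up. Then lower it, held, blue cap first, into the narrow leaning well of the stand, with its display on the side of the orange stripe, until it is fully home, and let go. Leave the yellow tester and the two sample vials where they are.

Things in the scene. Friction and masses are not known exactly. Their poses are not given: they have to be found in the camera images.
- meter: Tester to move: white bar 160 long (x), 30 wide (y), 20 thick (z), about 90 g. Its last 45 mm towards +x is the blue cap, slimmer (27 wide, 17 thick, same centre line). Display on the +z face near the -x end. Origin: centre of the underside (away from the display), 10 below the centre line. Starts lying on the bench, display up, in one bay of the dock, only the cap end (52 to 60 mm) sticking out.
- meter_cap (a point): Middle of the blue cap's end face: 80 mm along +x from the middle of the white tester, on its centre line. This end goes to the bottom of the well.
- meter_top (a point): Middle of the other (upper) end face of the white tester, 80 mm along -x, on the centre line.
- meter_display (a point): Middle of the white tester's display, on its +z face, 40 mm from the upper end.
- dock: Fixed grey dock with white roof: 130 deep (x), 147 wide (y), 40 high, origin at the centre of its underside, open front facing its -x. Bays at y = +42.5 and -42.5, each 40 wide, 34 high, 120 deep, no floor (the testers lie on the bench). White tester in one bay, yellow in the other, at random, both cap outwards. The roof keeps a gripper off all but the protruding ends.
- stand: Fixed grey stand: base plate 110 (x) by 80 (y) by 12 high, origin at the centre of its underside; carries the white leaning well. Its front (orange stripe) faces its -x, roughly towards the robot.
- well: White well. Origin: centre of its floor, 22 above the bench and 20 towards -x from the stand's origin. z: its axis, up out of the mouth, leans back 25 degrees from vertical, away from the orange stripe. Inside 25 (x) by 35 (y), 80 deep, walls 4 thick: 5 mm play in all, the tester's 30 mm width along y. Orange stripe on the -x wall: display on that side. 80 mm of the home tester stands out.
- decoy: Yellow tester with a red cap, same size and frame as the white one, in the other bay with 52 to 60 mm sticking out. Leave it alone.
- vial_a: Sample vial with a white lid beside the stand on its +y side, 32 diameter, 50 high, loose, upright; origin at the centre of its underside. Leave it alone.
- vial_b: Sample vial with a yellow lid beside the stand on its -y side, 32 diameter, 50 high, loose, upright; origin at the centre of its underside. Leave it alone.
There are look-alikes about, which are no part of the job. There is more than one size of the meter; the one meant has the size given above.

How it is judged:
On the way, in this order (a step that is already met when the one before it is completed fails the run):
1. the white tester lies on the bench, wholly out of the dock, let go and still (horizontal distance between meter_top and dock above 0.08 m and height (world z) of each of meter_top, meter_cap below 0.03 m and contact force between the fingers and meter below 0.05 N and linear speed of meter below 0.02 m/s), for 0.2 s.
2. the cap is at least 15 mm down inside the well while the fingers still hold the tester (z of meter_cap in the frame of well between -0.005 and 0.065 m and distance between meter_cap and well below 0.068 m and x of meter_cap in the frame of well between -0.012 and 0.012 m and y of meter_cap in the frame of well between -0.015 and 0.015 m and z of meter_top in the frame of well above 0.14 m and contact force between the fingers and meter above 0.5 N), for 0.05 s.
At the end, for the whole second after the job is handed in: The white tester stands in the well cap down, the cap's end within 8 mm of the well's floor along the axis and 12 mm of its centre, its upper end up, its display on the side of the orange stripe, released and still; yellow tester and vials undisturbed (distance between meter_cap and well below 0.012 m and z of meter_cap in the frame of well below 0.008 m and z of meter_top in the frame of well above 0.15 m and x of meter_display in the frame of well below -0.003 m and contact force between the fingers and meter below 0.05 N and linear speed of meter below 0.02 m/s); the robot touches nothing.
It fails at once if the yellow tester moved more than 25 mm (distance of decoy from where it was at the start of the episode above 0.025 m).
It fails at once if a vial moved more than 25 mm or tipped (distance of any of vial_a, vial_b from where it was at the start of the episode above 0.025 m or angle between any of vial_a, vial_b's own z axis and vertical above 0.5 rad).
It also fails if it takes over 61 s, if anything falls off the work surface, if the arm or the gripper's body presses on something with over 40 N, if the wrist force passes 120 N, or if a joint passes its speed limit or range.

## Working session

There is one attempt and no reset: what is moved stays moved. The work goes in short steps, Python scripts to look and compute and a shell command to move; the robot and the scene stay as the last step left them, time stands still between calls to the robot, and variables do not carry over. Pictures are saved under pics/ and viewed, at most 10 in all, crops included, and the job is handed in when it is done.

```bash
ls; mkdir -p pics; cat > h.py <<'E'
import numpy as np, cv2
from workcell import bot
from scipy.spatial.transform import Rotation as R
def grab(n,save=None):
    f=bot.grab_frame(n)
    if save: cv2.imwrite('pics/'+save,f['img'][:,:,::-1]); np.savez('pics/'+save+'.npz',**{k:np.array(v) for k,v in f.items()})
    return f
def load(s): 
    d=np.load('pics/'+s+'.npz'); return {k:d[k] for k in d.files}
def K(f):
    h=f['img'].shape[0]; fl=h/2/np.tan(np.radians(float(f['vfov']))/2)
    return np.array([[fl,0,float(f['cx'])],[0,fl,float(f['cy'])],[0,0,1]])
def rays(f,px):
    p=cv2.undistortPoints(np.array(px,float).reshape(-1,1,2),K(f),np.array(f['distortion'],float)).reshape(-1,2)
    return np.c_[p,np.ones(len(p))]
def world(f,px,z=None):
    """z None: from depth map; else intersect plane world z"""
    r=rays(f,px); M=cv2.Rodrigues(np.array(f['rvec'],float))[0]; t=np.array(f['tvec'],float).ravel()
    c=-M.T@t; d=r@M
    if z is None:
        px=np.array(px).reshape(-1,2).round().astype(int); s=f['z_map'][px[:,1],px[:,0]]
    else: s=(z-c[2])/d[:,2]
    return c+d*s[:,None]
def proj(f,P):
    return cv2.projectPoints(np.array(P,float).reshape(-1,3),np.array(f['rvec'],float),np.array(f['tvec'],float),K(f),np.array(f['distortion'],float))[0].reshape(-1,2)
def rel(p,rot):
    """row numbers to go from measured pose to p,rot(Rotation)"""
    s=bot.observe(); R0=R.from_euler('xyz',s['tool_rot'])
    return np.round(np.r_[R0.inv().apply(np.array(p)-s['position'])/.2,(R0.inv()*rot).as_rotvec()/(np.pi/2)],4)
E
python3 - <<'E'
from h import *
print(bot.observe())
a=grab('top','t0.png');b=grab('scene','s0.png')
for f in(a,b): print(f['vfov'],f['cx'],f['cy'],f['distortion'],f['rvec'],f['tvec'])
E
```

```text
pics
{'clock': 0.0, 'qpos': array([-1.28719596,  0.52200755, -0.03635107,  1.59998696,  0.02118872,
        1.0211303 , -0.11280345]), 'qd': array([-0.00045913, -0.00095361,  0.00103206,  0.00096729,  0.00144908,
        0.00054535,  0.00030975]), 'joint_efforts': array([ 3.88182934e-04, -9.27107191e+01,  1.97978765e+00, -3.69913638e+01,
        1.77987374e-02,  8.39170563e-03,  7.54030822e-06]), 'position': array([0.21644814, 0.58598237, 0.24773702]), 'tool_rot': array([-3.14044659e+00,  6.15135561e-05,  2.78779314e+00]), 'force': array([-0.30267826,  0.48840915, -0.22183554]), 'moment': array([ 0.03457127, -0.04995534, -0.02076597]), 'finger_force': 0.0, 'grip_width': 0.08552800103981845}
44.78416784975262 256.3120191524411 188.1302987646616 [-0.03067747  0.          0.          0.          0.        ] [ 2.15552938 -2.11738134  0.16438444] [-0.01896762  0.59390704  1.02975281]
57.76830973756257 252.58014687450247 183.58809368230806 [-0.00106745  0.          0.          0.          0.        ] [ 2.36982325  0.60044092 -0.24152851] [-0.54322432 -0.18483305  0.99714619]
```

View pics/t0.png

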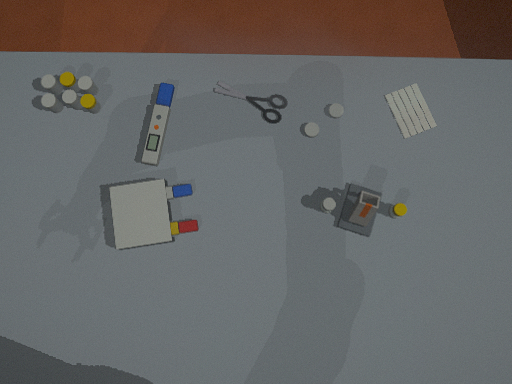

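View pics/s0.png

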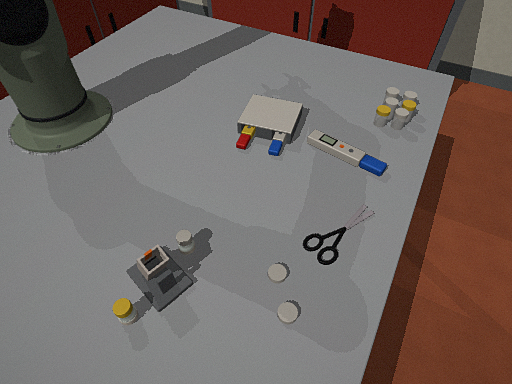

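The top view shows the dock at (140,213), the white tester's blue cap at (182,190), the red cap at (188,227), the stand at (360,208) with its stripe at (366,210), and a loose look-alike at (158,123). I'll enlarge these next.

```bash
python3 - <<'E'
from h import *
f=load('t0.png')
i=f['img'][:,:,::-1]
a=cv2.resize(i[170:260,100:210],None,fx=5,fy=5,interpolation=cv2.INTER_CUBIC)
b=cv2.resize(i[170:260,310:420],None,fx=5,fy=5,interpolation=cv2.INTER_CUBIC)
a=np.clip(a*1.4,0,255);b=np.clip(b*1.4,0,255)
cv2.imwrite('pics/ca.png',a);cv2.imwrite('pics/cb.png',b)
print(world(f,[[140,213],[182,190],[188,227],[158,123],[329,204],[400,210],[360,190]]).round(4))
print(world(f,[[140,380],[256,192]],0))
E
```

```text
[[ 0.5323  0.2596  0.0401]
 [ 0.591   0.1681  0.0193]
 [ 0.5039  0.1509  0.0149]
 [ 0.7526  0.2321  0.0268]
 [ 0.5594 -0.1752  0.0532]
 [ 0.5491 -0.3396  0.0465]
 [ 0.5993 -0.2553  0.0138]]
[[ 0.15375049  0.24925095  0.        ]
 [ 0.59223277 -0.00747489  0.        ]][ WARN:0@0.231] global loadsave.cpp:1063 imwrite_ Unsupported depth image for selected encoder is fallbacked to CV_8U.
```

View pics/ca.png

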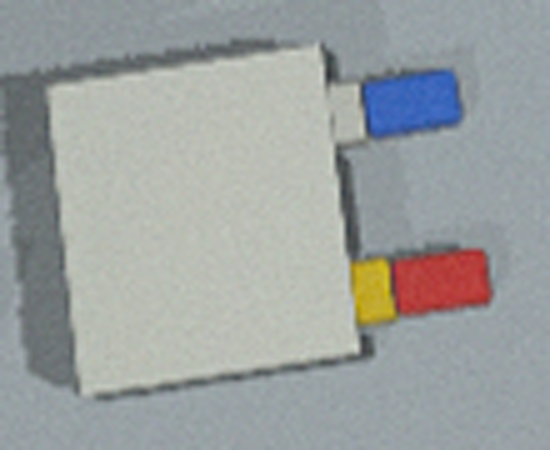

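View pics/cb.png

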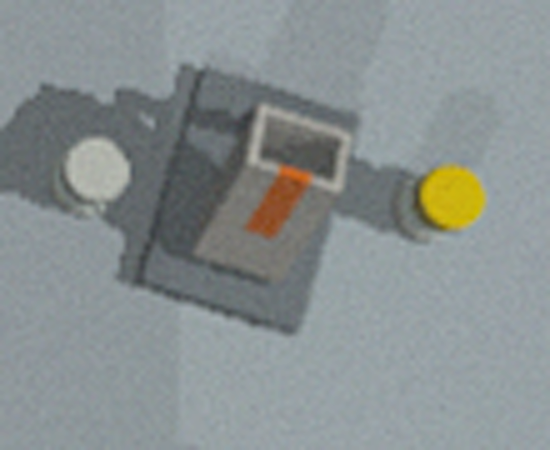

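The crops show these points, in crop pixels:
- **Dock roof corners:** (48,87), (320,43), (360,352), (82,396).
- **Blue cap top:** (363,83), (458,70), (464,124), (370,138).
- **Stand base:** (205,70), (358,117), (298,332), (143,285).
- **Well mouth:** (260,103), (357,130), (342,190), (247,165).

I'll fit poses to them.

```bash
cat > fit.py <<'E'
from h import *
from scipy.optimize import least_squares
f=load('t0.png')
def un(c,o): return (np.array(c,float)+.5)/5-.5+np.array(o)
def fit(loc,px,x0):
    loc=np.array(loc,float)/1000
    def P(v): return R.from_euler('z',v[2]).apply(loc)+[v[0],v[1],0]
    r=least_squares(lambda v:(proj(f,P(v))-px).ravel(),x0)
    return r.x,(proj(f,P(r.x))-px)
s,c=np.sin(np.radians(25)),np.cos(np.radians(25))
def wl(x,y,z): return [-20+x*c+z*s,y,22-x*s+z*c]
S=[[55,40,12],[55,-40,12],[-55,-40,12],[-55,40,12]]+[wl(a*16.5,b*21.5,80) for a,b in((1,1),(1,-1),(-1,-1),(-1,1))]
sp=un([[205,70],[358,117],[298,332],[143,285],[260,103],[357,130],[342,190],[247,165]],[310,170])
v,e=fit(S,sp,[.56,-.25,0]);print('stand',v,e.round(1).tolist())
D=[[65,73.5,40],[65,-73.5,40],[-65,-73.5,40],[-65,73.5,40]]
dp=un([[48,87],[82,396],[360,352],[320,43]],[100,170])
# front is -x = towards image right (-y world): dock +x points to world +y
v2,e2=fit(D,np.roll(dp,0,0)[[1,0,3,2]],[.54,.25,1.5]);print('dock',v2,e2.round(1).tolist())
M=[[35,13.5,18.5],[80,13.5,18.5],[80,-13.5,18.5],[35,-13.5,18.5]]
mp=un([[363,83],[458,70],[464,124],[370,138]],[100,170])
v3,e3=fit(M,mp,[.57,.24,-1.5]);print('meter',v3,e3.round(1).tolist())
E
python3 fit.py
python3 - <<'E'
from h import *
f=load('s0.png'); 
c=cv2.resize(f['img'][215:335,90:230,::-1],None,fx=5,fy=5,interpolation=cv2.INTER_CUBIC)
cv2.imwrite('pics/cs.png',c)
E
```

```text
stand [ 0.55308888 -0.25495238 -0.28630487] [[-0.6, -1.0], [1.0, -0.5], [0.9, 0.6], [-0.8, -0.1], [-0.1, 0.2], [-0.9, 0.5], [0.2, 0.6], [0.2, -0.3]]
dock [0.5319319  0.25956377 1.74738148] [[-0.2, 0.4], [-0.4, -0.4], [0.2, -0.3], [0.4, 0.3]]
meter [ 0.58109861  0.22408873 -1.40942938] [[0.1, -0.1], [-0.1, -0.1], [0.0, 0.2], [0.0, 0.1]]
```

View pics/cs.png

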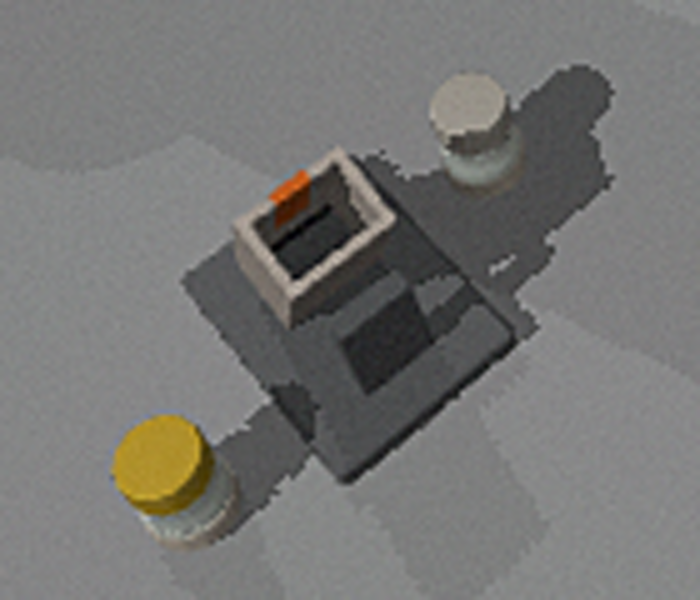

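The stripe is on the side at crop (290,195), facing the robot, and the well mouth corners are (338,148), (396,215), (290,298), (235,222). Next I'll refine the well pose and compute the first approach.

```bash
cat >> fit.py <<'E'
g=load('s0.png')
q=un([[338,148],[396,215],[290,298],[235,222]],[90,215])
L=np.array([wl(a*16.5,b*21.5,80) for a,b in((-1,1),(1,1),(1,-1),(-1,-1))])/1000
W=lambda v:R.from_euler('z',v[2]).apply(L)+[v[0],v[1],0]
print('scene resid',(proj(g,W(v))-q).round(1).tolist())
m=np.array(S[4:])/1000
rr=least_squares(lambda v:np.r_[(proj(g,W(v))-q).ravel(),(proj(f,R.from_euler('z',v[2]).apply(m)+[v[0],v[1],0])-sp[4:]).ravel(),.5*(proj(f,R.from_euler('z',v[2]).apply(np.array(S[:4])/1000)+[v[0],v[1],0])-sp[:4]).ravel()],v)
print('joint stand',rr.x,rr.fun.round(1))
a=v3[2];p=v3[:2]+.057*np.array([np.cos(a),np.sin(a)])
o=R.from_euler('xyz',[np.pi,0,a+np.pi])
print(p,rel([*p,.12],o),rel([*p,.021],o))
E
python3 fit.py
```

```text
stand [ 0.55308888 -0.25495238 -0.28630487] [[-0.6, -1.0], [1.0, -0.5], [0.9, 0.6], [-0.8, -0.1], [-0.1, 0.2], [-0.9, 0.5], [0.2, 0.6], [0.2, -0.3]]
dock [0.5319319  0.25956377 1.74738148] [[-0.2, 0.4], [-0.4, -0.4], [0.2, -0.3], [0.4, 0.3]]
meter [ 0.58109861  0.22408873 -1.40942938] [[0.1, -0.1], [-0.1, -0.1], [0.0, 0.2], [0.0, 0.1]]
scene resid [[-0.7, -1.0], [-0.6, 0.4], [-0.4, 0.1], [-1.4, -0.0]]
joint stand [ 0.553952   -0.25472989 -0.28568761] [-0.3 -0.9 -0.2  0.5  0.1  0.2 -0.9  0.1 -0.3 -0.2 -1.   0.1  0.1  0.2
  0.1 -0.7 -0.3 -0.7  0.5 -0.4  0.4  0.1 -0.4 -0.2]
[0.59025666 0.16782924] [-2.4776e+00 -1.3133e+00  6.4040e-01 -5.0000e-04  4.0000e-04  6.7200e-01] [-2.4775e+00 -1.3128e+00  1.1354e+00 -5.0000e-04  4.0000e-04  6.7200e-01]
```

```bash
r='[-0.9,-0.45,0.1,0,0,0,0.6]'; python3 -m inch '[[-0.9,-0.45,0.1,0,0,0,0.6],[-0.9,-0.45,0.1,0,0,0,0.6],[-0.9,-0.45,0.1,0,0,0,0.6],[-0.9,-0.45,0.1,0,0,0,0.6]]' && python3 -m inch '[[-0.9,-0.45,0.1,0,0,0,0.6],[-0.9,-0.45,0.1,0,0,0,0.6],[-0.9,-0.45,0.1,0,0,0,0.6],[-0.9,-0.45,0.1,0,0,0,0.6],[-0.9,-0.45,0.1,0,0,0,0.6]]'; python3 fit.py | tail -1
```

```text
clock: 0.6
position: [0.357, 0.436, 0.2279]
tool_rot: [-3.14, 0.001, 2.783]
force: [-0.4, 0.5, 0.3]
grip_width: 0.0513
finger_force: 0.0
clock: 1.23
position: [0.4919, 0.2927, 0.208]
tool_rot: [-3.141, -0.001, 2.787]
force: [-0.2, 1.0, 0.2]
grip_width: 0.0512
finger_force: 0.0
[0.59025666 0.16782924] [-6.784e-01 -4.145e-01  4.398e-01 -3.000e-04 -2.000e-04  6.714e-01] [-6.786e-01 -4.143e-01  9.348e-01 -3.000e-04 -2.000e-04  6.714e-01]
```

```bash
python3 -m inch '[[-0.68,-0.415,0.44,0,0,0.671,0.6],[-0.68,-0.415,0.44,0,0,0.671,0.6],[-0.68,-0.415,0.44,0,0,0.671,0.6],[-0.68,-0.415,0.44,0,0,0.671,0.6],[-0.68,-0.415,0.44,0,0,0.671,0.6],[-0.68,-0.415,0.44,0,0,0.671,0.6],[-0.68,-0.415,0.44,0,0,0.671,0.6],[-0.68,-0.415,0.44,0,0,0.671,0.6],[-0.68,-0.415,0.44,0,0,0.671,0.6]]'; python3 fit.py | tail -1; python3 - <<'E'
from h import *
grab('wrist','w1.png')
E
```

```text
clock: 2.35
position: [0.5906, 0.1682, 0.1204]
tool_rot: [3.142, -0.0, 1.736]
force: [0.3, -0.2, 0.0]
grip_width: 0.0516
finger_force: 0.0
[0.59025666 0.16782924] [-0.0014 -0.0018  0.0018  0.     -0.0002  0.0023] [-1.600e-03 -1.900e-03  4.968e-01  0.000e+00 -2.000e-04  2.300e-03]
```

View pics/w1.png

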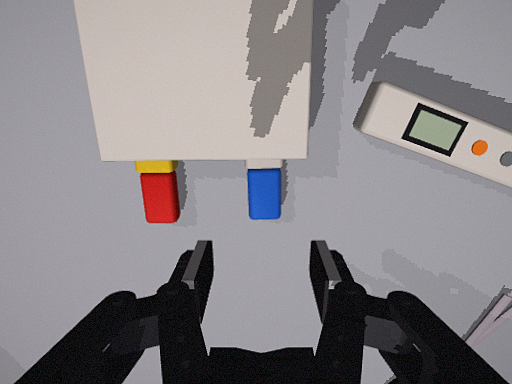

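The wrist view shows the blue cap at (264,193), centred between the fingers (midpoint at column 262). I'll descend and grip.

```bash
python3 -m inch '[[0,0,0.25,0,0,0,0.6],[0,0,0.42,0,0,0,0.6],[0,0,0.495,0,0,0,0.6],[0,0,0.495,0,0,0,0.6],[0,0,0.495,0,0,0,0.6],[0,0,0.495,0,0,0,0.1],[0,0,0.495,0,0,0,0.1],[0,0,0.495,0,0,0,0.1],[0,0,0.495,0,0,0,0.1]]' 60
```

```text
clock: 3.52
position: [0.5913, 0.1679, 0.0224]
tool_rot: [3.14, -0.0, 1.734]
force: [-1.6, -0.9, 8.8]
grip_width: 0.0256
finger_force: 62.1
```

```bash
python3 -m inch '[[0,0,-0.015,0,0,0,0.1],[-0.15,0,-0.015,0,0,0,0.1],[-0.3,0,-0.015,0,0,0,0.1],[-0.45,0,-0.015,0,0,0,0.1],[-0.6,0,-0.015,0,0,0,0.1],[-0.75,0,-0.015,0,0,0,0.1],[-0.85,0,-0.015,0,0,0,0.1],[-0.85,0,-0.015,0,0,0,0.1],[-0.85,0,0,0,0,0,0.1],[-0.85,0,0,0,0,0,0.1]]'; python3 - <<'E'
from h import *
grab('top','t1.png')
E
```

```text
clock: 4.78
position: [0.6186, 0.0006, 0.0221]
tool_rot: [3.141, 0.0, 1.735]
force: [-3.9, -4.8, 16.8]
grip_width: 0.0254
finger_force: 63.2
```

View pics/t1.png

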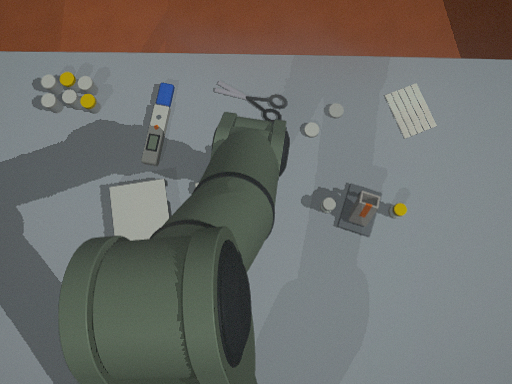

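The arm hides the tester in this view. I'll release, rise and look again.

```bash
python3 -m inch '[[0,0,-0.01,0,0,0,0.6],[0,0,-0.01,0,0,0,0.6],[0,0,-0.01,0,0,0,0.6],[0,0,-0.3,0,0,0,0.6],[0.1,0,-0.7,0,0,0,0.6],[0.3,0,-0.8,0,0,0,0.6],[0.3,0,-0.8,0,0,0,0.6],[0.3,0,-0.8,0,0,0,0.6]]'; python3 - <<'E'
from h import *
grab('wrist','w2.png')
E
```

```text
clock: 5.82
position: [0.6083, 0.0591, 0.1809]
tool_rot: [-3.141, 0.0, 1.734]
force: [0.3, -0.5, -0.3]
grip_width: 0.0509
finger_force: 0.0
```

View pics/w2.png

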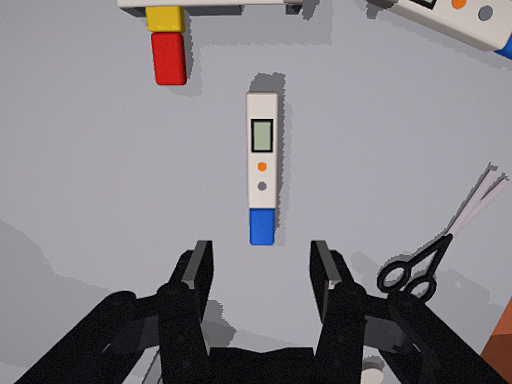

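The white tester lies clear with its display up, top end at (247..277,93) and cap end at (250..273,245). I'll fit its pose and plan a tilted regrasp.

```bash
cat > fit2.py <<'E'
from h import *
from scipy.optimize import least_squares
f=load('w2.png')
loc=np.array([[-80,-15,20],[-80,15,20],[80,-13.5,18.5],[80,13.5,18.5]])/1000
px=np.array([[247,93],[277,93],[250,245],[273,245]],float)
P=lambda v:R.from_euler('z',v[2]).apply(loc)+[v[0],v[1],0]
r=least_squares(lambda v:(proj(f,P(v))-px).ravel(),[.605,.06,-1.4]);m=r.x
print('meter',m,r.fun.round(1))
def grasp(a,gx,z,back=0):
    Rm=R.from_euler('z',m[2]); a=np.radians(a)
    M=np.array([[-np.cos(a),0,np.sin(a)],[0,1,0],[-np.sin(a),0,-np.cos(a)]])
    o=Rm*R.from_matrix(M)
    p=Rm.apply([gx,0,0])+[m[0],m[1],z]
    return p-back*o.as_matrix()[:,2],o
if __name__=='__main__':
    print(bot.observe()['qpos'].round(4))
    p,o=grasp(25,-.048-.008,.03,.09); print(p,rel(p,o))
E
python3 fit2.py
```

```text
meter [ 0.6074929   0.0588673  -1.41068826] [-1.6 -1.3  1.5 -1.2 -1.   1.8  1.   1.9]
[-0.392   0.5968  0.2941  1.7128 -0.2151  0.865   0.157 ]
[0.59250128 0.15170023 0.1115677 ] [ 0.4728 -0.0015  0.3442 -0.0005 -0.2775  0.0017]
```

```bash
python3 -m inch '[[0.47,0,0.34,0,-0.278,0,0.6],[0.47,0,0.34,0,-0.278,0,0.6],[0.47,0,0.34,0,-0.278,0,0.6],[0.47,0,0.34,0,-0.278,0,0.6],[0.47,0,0.34,0,-0.278,0,0.6]]'; cat > kin.py <<'E'
from h import *
from scipy.optimize import least_squares
lim=np.array([[-2.91,2.91],[-.3,2.13],[-1.5,1.42],[.17,2.43],[-1.26,4.41],[.16,1.93],[-2.52,2.52]])
sg=None
def fk(q,g,s,off):
    h,l1,l2,L=g
    z=lambda a:R.from_euler('z',a); y=lambda a:R.from_euler('y',a)
    A=z(s[0]*q[0]+off[0])*y(q[1]); p=np.array([0,0,h])
    p=p+A.apply([0,0,l1]); A=A*z(s[1]*q[2])*y(q[3]); p=p+A.apply([0,0,l2]); A=A*z(s[2]*q[4])*y(q[5]); p=p+A.apply([0,0,L]); A=A*z(s[3]*q[6]+off[1])
    return p,A
D=[([-1.28719596,0.52200755,-0.03635107,1.59998696,0.02118872,1.0211303,-0.11280345],[.21644814,.58598237,.24773702],[-3.14044659,6e-5,2.78779314]),
([-0.392,0.5968,0.2941,1.7128,-0.2151,0.865,0.157],[0.6083,0.0591,0.1809],[-3.141,0,1.734])]
if __name__=='__main__':
    o=bot.observe(); print(o['qpos'].round(3)); D.append((o['qpos'],o['position'],o['tool_rot']))
    import itertools
    best=None
    for s in itertools.product((1,-1),repeat=4):
        def res(v):
            out=[]
            for q,p,t in D:
                pp,A=fk(q,v[:4],s,v[4:6]); out+=[(pp-p)*5,(A.inv()*R.from_euler('xyz',t)).as_rotvec()]
            return np.concatenate(out)
        for o1 in (0,1.57,3.14,-1.57):
          for o7 in(0,1.57,3.14,-1.57):
            r=least_squares(res,[.4,.45,.45,.3,o1,o7])
            if best is None or r.cost<best[0]: best=(r.cost,s,r.x,r.fun)
    print(best[0],best[1],best[2].round(4),best[3].round(3))
E
python3 kin.py; python3 - <<'E'
from fit2 import *
p,o=grasp(25,-.056,.03,0); print(rel(p,o))
E
```

```text
clock: 6.5
position: [0.5931, 0.1507, 0.1125]
tool_rot: [-3.14, 0.438, 1.734]
force: [0.4, -0.3, 0.3]
grip_width: 0.0515
finger_force: 0.0
[-0.887  0.823  0.533  1.702  0.044  0.837 -0.346]
0.004026056170341701 (-1, -1, -1, -1) [ 0.3108  0.5721  0.4016  0.3412 -0.0986  1.4751] [ 0.019  0.005  0.038 -0.    -0.    -0.003  0.015  0.026  0.005 -0.001
  0.    -0.004 -0.039 -0.012 -0.043 -0.042 -0.002  0.006]
meter [ 0.6074929   0.0588673  -1.41068826] [-1.6 -1.3  1.5 -1.2 -1.   1.8  1.   1.9]
[ 7.40e-03 -1.90e-03  4.52e-01 -3.00e-04  9.00e-04  1.80e-03]
```

```bash
cat > ik.py <<'E'
from kin import *
g=[.3108,.5721,.4016,.3412];s=(-1,)*4;off=(-.0986*0,np.pi/2)
st=np.array([.554,-.2547]);yaw=-.2857
Rs=R.from_euler('z',yaw); Rw=Rs*R.from_euler('y',np.radians(25))
wo=Rs.apply([-.02,0,.022])+[*st,0]
def final(a,gx,dz,up=0):
    # tool in meter frame; meter in well: x_m=-z_w, z_m=-x_w, y_m=-y_w
    Rm=Rw*R.from_matrix(np.array([[0,0,-1],[0,-1,0],[-1,0,0]]))
    a=np.radians(a); M=np.array([[-np.cos(a),0,np.sin(a)],[0,1,0],[-np.sin(a),0,-np.cos(a)]])
    ctr=wo+Rw.apply([0,0,.08+up])
    return ctr+Rm.apply([gx,0,dz]),Rm*R.from_matrix(M)
def ik(p,o,q0):
    def res(q):
        pp,A=fk(q,g,s,off); return np.r_[(pp-p)*5,(A.inv()*o).as_rotvec()]
    return least_squares(res,q0,bounds=(lim[:,0]+.02,lim[:,1]-.02))
if __name__=='__main__':
    rng=np.random.default_rng(0)
    for a in (0,15,25,35,45):
      for up in (0.0,.1):
        p,o=final(a,-.05,.018,up); sols=[]
        for k in range(30):
            r=ik(p,o,rng.uniform(lim[:,0]+.05,lim[:,1]-.05))
            if r.cost<1e-6: sols.append(r.x)
        print(a,up,p.round(3),len(sols)); 
        for x in sols[:5]: print('   ',x.round(2))
E
python3 ik.py
```

```text
0 0.0 [ 0.572 -0.26   0.147] 0
0 0.1 [ 0.612 -0.272  0.238] 0
15 0.0 [ 0.572 -0.26   0.147] 0
15 0.1 [ 0.612 -0.272  0.238] 11
    [ 1.14  0.63 -0.94  2.27  2.55  0.54  2.5 ]
    [-0.32  0.91  1.38  2.27  4.19  1.17  0.38]
    [ 0.68  0.46 -0.24  2.27  3.29  0.45  1.63]
    [ 0.96  0.53 -0.63  2.27  2.88  0.46  2.11]
    [ 1.14  0.63 -0.94  2.27  2.55  0.54  2.5 ]
25 0.0 [ 0.572 -0.26   0.147] 14
    [ 1.03  0.69 -0.77  2.31  2.53  0.51  2.5 ]
    [-0.29  1.08  1.4   2.31  4.25  1.27  0.34]
    [ 0.57  0.56 -0.09  2.31  3.37  0.42  1.55]
    [0.22 0.59 0.4  2.31 3.84 0.55 1.01]
    [0.26 0.58 0.34 2.31 3.79 0.53 1.07]
25 0.1 [ 0.612 -0.272  0.238] 7
    [0.3  0.43 0.24 2.14 4.28 0.25 0.57]
    [0.26 0.43 0.3  2.14 4.31 0.27 0.53]
    [0.44 0.42 0.05 2.14 4.11 0.18 0.76]
    [0.29 0.43 0.26 2.14 4.29 0.26 0.55]
    [0.12 0.45 0.49 2.14 4.39 0.36 0.42]
35 0.0 [ 0.572 -0.26   0.147] 13
    [0.38 0.53 0.13 2.17 4.3  0.18 0.57]
    [0.3  0.54 0.25 2.17 4.39 0.24 0.47]
    [0.31 0.54 0.23 2.17 4.38 0.23 0.48]
    [0.3  0.54 0.25 2.17 4.39 0.24 0.47]
    [0.38 0.53 0.13 2.17 4.3  0.18 0.57]
35 0.1 [ 0.612 -0.272  0.238] 12
    [ 0.85  0.47 -0.55  1.99  0.69  0.27 -2.06]
    [ 1.12  0.6  -0.98  1.99  1.18  0.49 -2.49]
    [ 0.46  0.42  0.01  1.99 -0.42  0.23 -1.01]
    [ 0.56  0.42 -0.14  1.99 -0.12  0.21 -1.29]
    [ 0.42  0.42  0.06  1.99 -0.49  0.24 -0.94]
45 0.0 [ 0.572 -0.26   0.147] 13
    [ 0.34  0.54  0.17  2.02 -0.56  0.28 -0.87]
    [ 0.37  0.54  0.13  2.02 -0.51  0.27 -0.92]
    [ 0.56  0.54 -0.14  2.02  0.06  0.24 -1.46]
    [ 0.71  0.56 -0.36  2.02  0.52  0.27 -1.9 ]
    [ 0.47  0.53 -0.01  2.02 -0.22  0.25 -1.19]
45 0.1 [ 0.612 -0.272  0.238] 20
    [ 0.31  0.46  0.19  1.83 -0.3   0.52 -1.15]
    [ 0.98  0.58 -0.82  1.83  0.71  0.64 -2.06]
    [ 0.35  0.46  0.14  1.83 -0.25  0.52 -1.2 ]
    [ 1.1   0.67 -1.07  1.83  0.93  0.76 -2.24]
    [ 0.    0.53  0.66  1.83 -0.71  0.64 -0.79]
```

```bash
python3 - <<'E'
from fit2 import *
s0=[0.6083,0.0591,0.1809];o0=R.from_euler('xyz',[-3.141,0,1.734])
M=cv2.Rodrigues(f['rvec'])[0];c=-M.T@f['tvec'].ravel()
print('cam in tool',o0.inv().apply(c-s0))
for b in (.06,.0):
    p,o=grasp(45,-.052,.034,b); print(p,rel(p,o))
E
```

```text
meter [ 0.6074929   0.0588673  -1.41068826] [-1.6 -1.3  1.5 -1.2 -1.   1.8  1.   1.9]
cam in tool [ 0.08497282 -0.00112888 -0.12550354]
[0.59243898 0.152086   0.07642641] [ 0.0829 -0.0019  0.1603 -0.     -0.2213  0.0019]
[0.5992028  0.11020222 0.034     ] [-0.0192 -0.002   0.4424 -0.     -0.2213  0.0019]
```

```bash
python3 - <<'E'
from fit2 import *
for z in (.09,.023):
    p,o=grasp(0,0,z); print(p,rel(p,o))
E
```

```text
meter [ 0.6074929   0.0588673  -1.41068826] [-1.6 -1.3  1.5 -1.2 -1.   1.8  1.   1.9]
[0.6074929 0.0588673 0.09     ] [-0.3734 -0.0031  0.299  -0.0007  0.2787  0.0017]
[0.6074929 0.0588673 0.023    ] [-0.2314 -0.0025  0.6024 -0.0007  0.2787  0.0017]
```

```bash
python3 -m inch '[[-0.373,-0.003,0.299,0,0.279,0.002,0.6],[-0.373,-0.003,0.299,0,0.279,0.002,0.6],[-0.373,-0.003,0.299,0,0.279,0.002,0.6],[-0.231,-0.003,0.602,0,0.279,0.002,0.6],[-0.231,-0.003,0.602,0,0.279,0.002,0.6],[-0.231,-0.003,0.602,0,0.279,0.002,0.6],[-0.231,-0.003,0.602,0,0.279,0.002,0.1],[-0.231,-0.003,0.602,0,0.279,0.002,0.1],[-0.231,-0.003,0.602,0,0.279,0.002,0.1]]' 40 && python3 -m inch '[[0,0,-0.05,0,0,0,0.1],[-0.25,0,-0.06,0,0,0,0.1],[-0.5,0,-0.06,0,0,0,0.1],[-0.5,0,-0.06,0,0,0,0.1],[-0.5,0,-0.02,0,0,0,0.1],[-0.5,0,0.0,0,0,0,0.1],[-0.5,0,0.0,0,0,0,0.1],[-0.5,0,0.0,0,0,0,0.6],[-0.5,0,0,0,0,0,0.6],[-0.5,0,0,0,0,0,0.6],[-0.4,0,-0.4,0,0,0,0.6],[-0.2,0,-0.8,0,0,0,0.6],[-0.2,0,-0.8,0,0,0,0.6],[-0.2,0,-0.8,0,0,0,0.6]]'; python3 - <<'E'
from h import *
grab('wrist','w3.png')
E
```

```text
clock: 7.62
position: [0.6086, 0.0613, 0.0257]
tool_rot: [3.139, -0.001, 1.732]
force: [-2.5, 0.1, 10.3]
grip_width: 0.0289
finger_force: 39.4
clock: 9.38
position: [0.6153, 0.0225, 0.1868]
tool_rot: [3.136, -0.002, 1.733]
force: [0.5, -0.3, -1.3]
grip_width: 0.0516
finger_force: 0.0
```

View pics/w3.png

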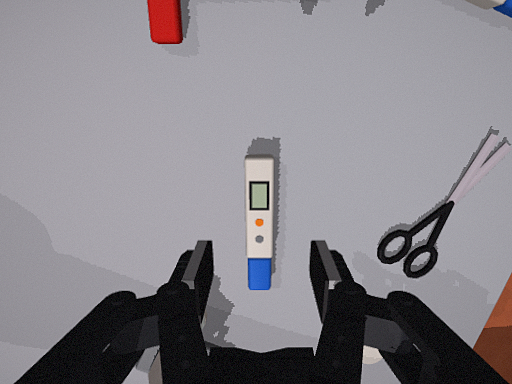

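The tester is clear of the dock, with its top end at (246..273,156) and cap end at (249..271,289). Next is the tilted grasp.

```bash
sed -i "s/w2.png/w3.png/; s/^px=.*/px=np.array([[246,156],[273,156],[249,289],[271,289]],float)/; s/\[.605,.06,-1.4\]/[.62,-.03,-1.4]/" fit2.py; python3 - <<'E'
from fit2 import *
for b in (.06,.0):
    p,o=grasp(45,-.052,.034,b); print(p,rel(p,o))
E
```

```text
meter [ 0.62314998 -0.03690513 -1.40761409] [-1.7 -0.5  1.7 -0.6 -0.6  0.9  0.5  0.7]
[0.60780956 0.05626685 0.07642641] [ 0.1764 -0.0066  0.5421  0.0013 -0.5011 -0.0018]
[0.61470211 0.01440407 0.034     ] [-0.0361 -0.0068  0.7539  0.0013 -0.5011 -0.0018]
```

```bash
python3 -m inch '[[0.176,-0.007,0.4,0,-0.25,-0.002,0.6],[0.176,-0.007,0.45,0,-0.501,-0.002,0.6],[0.176,-0.007,0.542,0,-0.501,-0.002,0.6],[0.176,-0.007,0.542,0,-0.501,-0.002,0.6],[0.176,-0.007,0.542,0,-0.501,-0.002,0.6],[0.176,-0.007,0.542,0,-0.501,-0.002,0.6],[-0.036,-0.007,0.754,0,-0.501,-0.002,0.6],[-0.036,-0.007,0.754,0,-0.501,-0.002,0.6],[-0.036,-0.007,0.754,0,-0.501,-0.002,0.6]]'; python3 - <<'E'
from fit2 import *
p,o=grasp(45,-.052,.024); print(p,rel(p,o))
E
```

```text
clock: 10.55
position: [0.614, 0.012, 0.0332]
tool_rot: [-3.141, 0.784, 1.731]
force: [-0.3, 0.6, -0.2]
grip_width: 0.0514
finger_force: 0.0
meter [ 0.62314998 -0.03690513 -1.40761409] [-1.7 -0.5  1.7 -0.6 -0.6  0.9  0.5  0.7]
[0.61470211 0.01440407 0.024     ] [ 0.0403  0.0056  0.0245 -0.0015 -0.0011 -0.0012]
```

```bash
python3 -m inch '[[0.011,0.003,0.011,0,0,0,0.6],[0.025,0.003,0.025,0,0,0,0.6],[0.025,0.003,0.025,0,0,0,0.6]]'; python3 -m inch '[[0.007,0.0,0.007,0,0,0,0.6],[0.011,0.0,0.011,0,0,0,0.6],[0.011,0,0.011,0,0,0,0.6]]'
```

```text
clock: 10.92
position: [0.6144, 0.0139, 0.0256]
tool_rot: [-3.141, 0.785, 1.735]
force: [-0.3, -0.1, -0.9]
grip_width: 0.0512
finger_force: 0.0
clock: 11.3
position: [0.6144, 0.0136, 0.0226]
tool_rot: [-3.141, 0.785, 1.734]
force: [0.4, -0.3, 0.1]
grip_width: 0.0511
finger_force: 0.0
```

```bash
python3 -m inch '[[0,0,0,0,0,0,0.1],[0,0,0,0,0,0,0.1],[0,0,0,0,0,0,0.1],[0,0,0,0,0,0,0.1]]' 70; python3 -m inch '[[-0.1,0,-0.1,0,0,0,0.1],[-0.3,0,-0.3,0,0,0,0.1],[-0.6,0,-0.6,0,0,0,0.1],[-0.75,0,-0.75,0,0,0,0.1],[-0.75,0,-0.75,0,0,0,0.1],[-0.75,0,-0.75,0,0,0,0.1]]'; python3 - <<'E'
from h import *
print(bot.observe()['qpos'].round(2))
from ik import *
p,o=final(45,-.05,.018,.12); print(p,o.as_euler('xyz'),rel(p,o))
E
```

```text
clock: 11.8
position: [0.6146, 0.0136, 0.023]
tool_rot: [-3.141, 0.785, 1.734]
force: [-1.1, 2.4, 5.4]
grip_width: 0.0284
finger_force: 69.6
clock: 12.55
position: [0.6143, 0.0138, 0.2344]
tool_rot: [-3.141, 0.785, 1.734]
force: [-0.2, 0.3, -1.3]
grip_width: 0.0282
finger_force: 69.4
[-0.95  0.79  0.77  1.72  0.32  0.96 -0.36]
[ 0.62053026 -0.27424232  0.25618408] [ 3.14159265 -0.34906585 -0.2857    ] [-1.0861 -0.2029  0.9305  0.2878  0.4504  1.302 ]
```

```bash
python3 -m inch '[[-0.25,0,-0.25,0.144,0.225,0.651,0.1],[-0.25,0,-0.25,0.144,0.225,0.651,0.1],[-0.25,0,-0.25,0.144,0.225,0.651,0.1],[-0.25,0,-0.25,0.144,0.225,0.651,0.1],[-0.25,0,-0.25,0.144,0.225,0.651,0.1],[-0.25,0,-0.25,0.144,0.225,0.651,0.1],[-0.25,0,-0.25,0.144,0.225,0.651,0.1],[-0.25,0,-0.25,0.144,0.225,0.651,0.1]]'; python3 - <<'E'
from h import *
print(bot.observe()['qpos'].round(2))
from ik import *
p,o=final(45,-.05,.018,.12); 
print(p,o.as_euler('xyz'),rel(p,o),rel([.56,-.08,.31],o))
E
```

```text
clock: 13.55
position: [0.6144, 0.014, 0.3045]
tool_rot: [2.815, 0.211, 0.658]
force: [0.4, -0.3, -1.7]
grip_width: 0.0285
finger_force: 69.5
[-0.88  0.65  0.92  1.62 -0.13  1.08 -0.88]
[ 0.62053026 -0.27424232  0.25618408] [ 3.14159265 -0.34906585 -0.2857    ] [-0.7879  0.9641  0.7659  0.1452  0.2269  0.6539] [-0.4975  0.1694  0.1404  0.1452  0.2269  0.6539]
```

```bash
python3 -m inch '[[-0.498,0.169,0.14,0.145,0.227,0.654,0.1],[-0.498,0.169,0.14,0.145,0.227,0.654,0.1],[-0.498,0.169,0.14,0.145,0.227,0.654,0.1],[-0.498,0.169,0.14,0.145,0.227,0.654,0.1],[-0.498,0.169,0.14,0.145,0.227,0.654,0.1],[-0.498,0.169,0.14,0.145,0.227,0.654,0.1],[-0.788,0.964,0.766,0.145,0.227,0.654,0.1],[-0.788,0.964,0.766,0.145,0.227,0.654,0.1],[-0.788,0.964,0.766,0.145,0.227,0.654,0.1],[-0.788,0.964,0.766,0.145,0.227,0.654,0.1],[-0.788,0.964,0.766,0.145,0.227,0.654,0.1],[-0.788,0.964,0.766,0.145,0.227,0.654,0.1]]'; python3 - <<'E'
from h import *
print(bot.observe()['qpos'].round(2))
from ik import *
p,o=final(45,-.05,.018,.12); print(rel(p,o))
a=grab('scene','s4.png')['img'][170:340,70:270,::-1];b=grab('top','t4.png')['img'][130:270,270:430,::-1];w=grab('wrist','w4.png')['img'][:,:,::-1]
a=cv2.resize(a,(400,340));b=cv2.resize(b,(400,340),interpolation=cv2.INTER_CUBIC)
z=np.zeros((600,800,3),np.uint8); z[:340,:400]=a;z[:340,400:]=b;z[340:,:347]=cv2.resize(w,(347,260))
cv2.imwrite('pics/m4.png',z)
E
```

```text
clock: 15.05
position: [0.6194, -0.2747, 0.2555]
tool_rot: [-3.14, -0.35, -0.289]
force: [-0.2, 0.1, -0.8]
grip_width: 0.0278
finger_force: 69.6
[-0.19  0.57  0.78  1.78 -0.74  0.69 -0.9 ]
[ 0.0054 -0.004  -0.0014 -0.0003 -0.0004 -0.0022]
```

View pics/m4.png

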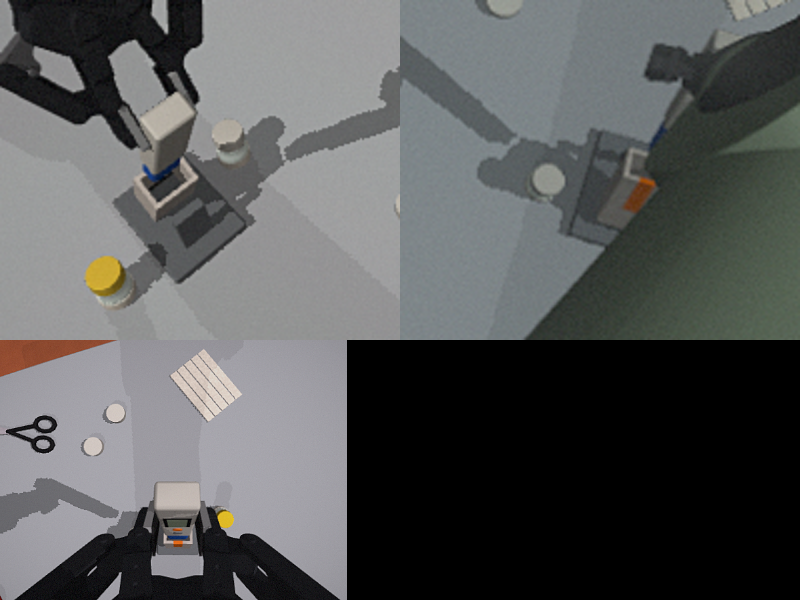

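The composite shows the cap at (162,170), just above the well mouth, with the display towards the robot. My ten views are used up, so from here I'll measure numerically with the depth maps.

```bash
cat > chk.py <<'E'
from ik import *
def cloud(s,box):
    f=load(s) if isinstance(s,str) else s
    x0,y0,x1,y1=box; u,v=np.meshgrid(np.arange(x0,x1),np.arange(y0,y1)); px=np.c_[u.ravel(),v.ravel()]
    w=world(f,px); ok=f['z_map'][px[:,1],px[:,0]]>0
    return w[ok],f['img'][px[ok,1],px[ok,0]].astype(int)
# meter-in-tool from the bench grip
mR=R.from_euler('z',-1.40761);mp=np.array([.62315,-.0369,0])
tp=np.array([.6146,.0136,.023]);tR=R.from_euler('xyz',[-3.141,.785,1.734])
relR=tR.inv()*mR; relp=tR.inv().apply(mp-tp)
def meter(s): 
    T=R.from_euler('xyz',s['tool_rot']); return s['position']+T.apply(relp),T*relR
def robust_plane(P,ax,name):
    # P: points on face nearly perpendicular to axis ax: report offset and slopes
    o=[i for i in range(3) if i!=ax]; A=np.c_[np.ones(len(P)),P[:,o]-0]; w=np.ones(len(P),bool)
    for _ in range(6):
        c=np.linalg.lstsq(A[w],P[w,ax],rcond=None)[0]; r=P[:,ax]-A@c; w=abs(r)<max(.0015,2*np.median(abs(r[w])))
    print(name,'n',w.sum(),'const %.4f'%c[0],'slopes',c[1:].round(3),'axes',o,'mean',P[w].mean(0).round(4))
if __name__=='__main__':
    w,c=cloud('s0.png',(120,230,200,300)); P=Rw.inv().apply(w-wo)
    near=lambda P,lo,hi:P[np.all((P>lo)&(P<hi),1)]
    robust_plane(near(P,[.010,-.018,.03],[.024,.018,.076]),0,'well +x face (.0165)')
    robust_plane(near(P,[-.014,-.03,.03],[.014,-.015,.076]),1,'well -y face (-.0215)')
    rim=near(P,[-.02,-.025,.074],[.02,.025,.086]);robust_plane(rim,2,'rim (.080)')
    print('rim extents',np.percentile(rim,[2,98],axis=0).round(4).tolist())
    w,c=cloud('t0.png',(345,180,395,225)); P=Rw.inv().apply(w-wo)
    robust_plane(near(P,[-.024,-.018,.02],[-.010,.018,.07]),0,'top: well -x face (-.0165)')
    rim=near(P,[-.02,-.025,.074],[.02,.025,.086]);robust_plane(rim,2,'top rim (.080)')
    print('rim extents',np.percentile(rim,[2,98],axis=0).round(4).tolist())
    s=bot.observe();p,o=meter(s)
    print('cap in well',Rw.inv().apply(p+o.apply([.08,0,.01])-wo).round(4),'top in well',Rw.inv().apply(p+o.apply([-.08,0,.01])-wo).round(4))
    w,c=cloud('s4.png',(100,190,220,290)); M=o.inv().apply(w-p)
    robust_plane(near(M,[-.078,-.012,-.01],[.03,.012,.01]),2,'meter underside (0)')
    robust_plane(near(M,[-.09,-.012,.003],[-.07,.012,.018]),0,'meter top end (-.08)')
    u=near(M,[-.075,-.03,-.006],[-.065,.03,.006]); print('underside y extent near top',np.percentile(u[:,1],[1,99]))
    blue=(c[:,2]>c[:,0]+30)&(c[:,2]>c[:,1]+20); b=near(M[blue],[.0,-.03,-.02],[.1,.03,.04]); print('blue',len(b),np.percentile(b,[2,50,98],axis=0).round(4).tolist())
    w,c=cloud('w4.png',(200,190,320,330)); M=o.inv().apply(w-p)
    robust_plane(near(M,[-.09,-.012,.003],[-.07,.012,.018]),0,'wrist: meter top end (-.08)')
    robust_plane(near(M,[-.078,-.012,.01],[.03,.012,.03]),2,'wrist: display face (.02)')
E
python3 chk.py
```

```text
well +x face (.0165) n 53 const 0.0169 slopes [ 0.01  -0.001] axes [1, 2] mean [ 0.0168 -0.0004  0.054 ]
well -y face (-.0215) n 35 const -0.0211 slopes [-0.014 -0.005] axes [0, 2] mean [ 0.0006 -0.0213  0.0536]
rim (.080) n 162 const 0.0798 slopes [ 0.016 -0.007] axes [0, 1] mean [-0.0004 -0.0011  0.0798]
rim extents [[-0.016, -0.0214, 0.0749], [0.0169, 0.0212, 0.0821]]
top: well -x face (-.0165) n 172 const -0.0181 slopes [0.009 0.003] axes [1, 2] mean [-0.018   0.0002  0.0461]
top rim (.080) n 95 const 0.0793 slopes [0.004 0.013] axes [0, 1] mean [-0.0015  0.0013  0.0793]
rim extents [[-0.0192, -0.0218, 0.0744], [0.0153, 0.021, 0.0822]]
cap in well [-0.0057  0.0016  0.1188] top in well [-0.006   0.0012  0.2788]
meter underside (0) n 238 const 0.0001 slopes [-0.005 -0.006] axes [0, 1] mean [-0.0345  0.0007  0.0002]
meter top end (-.08) n 217 const -0.0755 slopes [-0.019 -0.029] axes [1, 2] mean [-0.0758  0.0004  0.0104]
underside y extent near top [-0.01217628  0.01714894]
blue 60 [[0.0489, -0.0066, 0.0015], [0.0632, 0.012, 0.0021], [0.078, 0.0167, 0.0164]]
wrist: meter top end (-.08) n 1809 const -0.0761 slopes [-0.005 -0.009] axes [1, 2] mean [-0.0762  0.      0.0108]
wrist: display face (.02) n 1867 const 0.0214 slopes [0.006 0.004] axes [0, 1] mean [-0.043   0.0001  0.0212]
```

Everything agrees to about 1 mm. The tester is parallel to the well, 6 mm off towards the stripe, and its cap is about 115 mm above the floor. I'll align it and lower partway.

```bash
python3 -m inch '[[0.021,-0.003,0.021,0,0,0,0.1],[0.021,-0.003,0.021,0,0,0,0.1],[-0.03,-0.003,0.074,0,0,0,0.1],[-0.085,-0.003,0.127,0,0,0,0.1],[-0.085,-0.003,0.127,0,0,0,0.1]]'; python3 - <<'E'
from chk import *
s=bot.observe();p,o=meter(s);grab('scene','s5.png')
near=lambda P,lo,hi:P[np.all((P>lo)&(P<hi),1)]
print('cap in well',Rw.inv().apply(p+o.apply([.08,0,.01])-wo).round(4),'top',Rw.inv().apply(p+o.apply([-.08,0,.01])-wo).round(4))
w,c=cloud('s5.png',(100,190,220,290)); M=o.inv().apply(w-p)
robust_plane(near(M,[-.078,-.012,-.01],[.03,.012,.01]),2,'under')
t=near(M,[-.083,-.03,-.002],[-.07,.03,.022]);print(np.percentile(t,[1,99],axis=0).round(4))
Q=Rw.inv().apply(w-wo); r=near(Q,[-.02,-.025,.074],[.02,.025,.084]);print('rim',np.percentile(r,[2,98],axis=0).round(4))
E
```

```text
clock: 15.82
position: [0.6119, -0.2716, 0.2254]
tool_rot: [-3.138, -0.35, -0.291]
force: [-0.4, -0.3, -1.2]
grip_width: 0.0283
finger_force: 69.6
cap in well [-0.0002  0.0004  0.0871] top [-2.000e-04 -3.000e-04  2.471e-01]
under n 199 const 0.0004 slopes [-0.006 -0.001] axes [0, 1] mean [-0.0349  0.0002  0.0006]
[[-0.0788 -0.0143  0.0004]
 [-0.0715  0.0147  0.0199]]
rim [[-0.0156 -0.0215  0.0755]
 [ 0.0169  0.0209  0.082 ]]
```

```bash
python3 -m inch '[[0.003,0,0.003,0,0,0,0.1],[-0.032,0,0.038,0,0,0,0.1],[-0.067,0,0.073,0,0,0,0.1],[-0.102,0,0.108,0,0,0,0.1],[-0.102,0,0.108,0,0,0,0.1],[-0.102,0,0.108,0,0,0,0.1]]'
```

```text
clock: 16.62
position: [0.602, -0.2687, 0.1998]
tool_rot: [-3.139, -0.352, -0.291]
force: [0.8, -1.2, -1.1]
grip_width: 0.0283
finger_force: 69.6
```

```bash
python3 -m inch '[[-0.035,0,0.035,0,0,0,0.1],[-0.07,0,0.07,0,0,0,0.1],[-0.106,0,0.106,0,0,0,0.1],[-0.106,0,0.106,0,0,0,0.1]]' && python3 -m inch '[[-0.02,0,0.02,0,0,0,0.1],[-0.04,0,0.04,0,0,0,0.1],[-0.057,0,0.057,0,0,0,0.1],[-0.057,0,0.057,0,0,0,0.1]]'; python3 - <<'E'
from chk import *
s=bot.observe();p,o=meter(s);print(s['qpos'].round(2))
print('cap in well (z minus ~4mm)',Rw.inv().apply(p+o.apply([.08,0,.01])-wo).round(4))
E
```

```text
clock: 17.12
position: [0.5891, -0.2647, 0.1715]
tool_rot: [-3.138, -0.351, -0.291]
force: [-0.5, -1.0, -1.5]
grip_width: 0.0283
finger_force: 69.6
clock: 17.62
position: [0.583, -0.2628, 0.1574]
tool_rot: [-3.139, -0.351, -0.291]
force: [-0.3, -1.0, -0.3]
grip_width: 0.0284
finger_force: 69.6
[-0.07  0.61  0.58  1.96 -0.92  0.45 -0.7 ]
cap in well (z minus ~4mm) [0.0014 0.0006 0.0127]
```

```bash
python3 -m inch '[[-0.01,0,0.01,0,0,0,0.1],[-0.021,0,0.021,0,0,0,0.1],[-0.021,0,0.021,0,0,0,0.1]]'; python3 -m inch '[[-0.007,0,0.007,0,0,0,0.1],[-0.011,0,0.011,0,0,0,0.1],[-0.011,0,0.011,0,0,0,0.1]]'
```

```text
clock: 18.0
position: [0.5819, -0.2626, 0.1532]
tool_rot: [-3.139, -0.354, -0.291]
force: [2.0, 0.2, 7.1]
grip_width: 0.0285
finger_force: 70.4
clock: 18.38
position: [0.5826, -0.263, 0.1524]
tool_rot: [-3.139, -0.359, -0.291]
force: [6.7, -0.5, 23.9]
grip_width: 0.0283
finger_force: 71.7
```

Contact force is rising at floor depth. I'll ease off, release and back away along the fingers.

```bash
python3 -m inch '[[0.009,0,-0.009,0,0,0,0.1],[0.009,0,-0.009,0,0,0,0.1],[0.009,0,-0.009,0,0,0,0.7],[0.009,0,-0.009,0,0,0,0.7],[0.009,0,-0.009,0,0,0,0.7],[0.009,0,-0.009,0,0,0,0.7],[0.009,0,-0.1,0,0,0,0.7],[0.009,0,-0.3,0,0,0,0.7],[0.009,0,-0.6,0,0,0,0.7],[0.009,0,-0.9,0,0,0,0.7],[0.009,0,-0.9,0,0,0,0.7],[0.009,0,-0.9,0,0,0,0.7]]'; python3 - <<'E'
from chk import *
near=lambda P,lo,hi:P[np.all((P>lo)&(P<hi),1)]
grab('scene','s6.png'); w,c=cloud('s6.png',(90,150,240,320)); P=Rw.inv().apply(w-wo)
robust_plane(near(P,[-.02,-.012,.13],[.02,.012,.19]),2,'top end z_w (.160)')
robust_plane(near(P,[.002,-.012,.09],[.02,.012,.155]),0,'underside x_w (.010)')
for n,q in(('a',[.5594,-.1752]),('b',[.5491,-.3396])):
    v=near(w,[q[0]-.04,q[1]-.04,.042],[q[0]+.04,q[1]+.04,.06]); w0,_=cloud('s0.png',(90,150,240,320)); v0=near(w0,[q[0]-.04,q[1]-.04,.042],[q[0]+.04,q[1]+.04,.06])
    print('vial',n,len(v),len(v0),np.median(v,axis=0)-np.median(v0,axis=0))
E
```

```text
clock: 19.88
position: [0.5219, -0.2443, 0.3189]
tool_rot: [-3.138, -0.352, -0.29]
force: [-0.4, -0.1, -1.5]
grip_width: 0.0598
finger_force: 0.0
top end z_w (.160) n 175 const 0.1660 slopes [-0.066 -0.006] axes [0, 1] mean [ 0.0063 -0.0002  0.1656]
underside x_w (.010) n 48 const 0.0101 slopes [0.012 0.035] axes [1, 2] mean [1.44e-02 1.00e-04 1.22e-01]
vial a 183 185 [-4.85994976e-04 -2.30913376e-04  6.74863402e-05]
vial b 272 272 [-0.00028562  0.00013545  0.00018141]
```

```bash
python3 - <<'E'
from chk import *
near=lambda P,lo,hi:P[np.all((P>lo)&(P<hi),1)]
for n in('wrist','top','scene'):
    grab(n,n+'7.png'); w,c=cloud(n+'7.png',(0,0,512,384)); P=Rw.inv().apply(w-wo)
    e=near(P,[-.02,-.02,.10],[.025,.02,.19]); print(n,len(e))
    if len(e)<30: continue
    t=near(P,[-.012,-.012,.155],[.018,.012,.175])
    if len(t)>30: robust_plane(t,2,' top end')
    d=near(P,[-.02,-.012,.095],[.0,.012,.155])
    if len(d)>30: robust_plane(d,0,' display face')
    r=near(P,[-.02,-.025,.07],[.02,.025,.088])
    if len(r)>30: robust_plane(r,2,' rim')
    x=near(w,[.5,-.35,-.01],[.7,-.15,.02]); print(' base/bench z',np.histogram(x[:,2],bins=np.arange(-.01,.021,.002))[0])
print(bot.observe()['clock'])
E
```

```text
wrist 1373
 top end n 378 const 0.1651 slopes [-0.002 -0.003] axes [0, 1] mean [ 3.600e-03 -1.000e-04  1.651e-01]
 display face n 653 const -0.0123 slopes [0.012 0.041] axes [1, 2] mean [-7.100e-03 -1.000e-04  1.279e-01]
 rim n 296 const 0.0793 slopes [-0.009  0.004] axes [0, 1] mean [-0.0071  0.0005  0.0794]
 base/bench z [   0    0    1  149 6085 5000   78    4    5   85  959  703   40   22
   19]
top 397
 top end n 57 const 0.1636 slopes [ 0.089 -0.001] axes [0, 1] mean [ 0.0037 -0.0008  0.1639]
 display face n 136 const -0.0147 slopes [0.001 0.055] axes [1, 2] mean [-0.0076  0.0003  0.1295]
 rim n 26 const 0.0787 slopes [0.08  0.002] axes [0, 1] mean [0.0004 0.0169 0.0788]
 base/bench z [   0    5   82  545 1336 1374  626  122   29  112  224  225   94   21
   16]
scene 382
 top end n 185 const 0.1657 slopes [-0.052  0.016] axes [0, 1] mean [ 6.200e-03 -1.000e-04  1.654e-01]
 rim n 116 const 0.0798 slopes [ 0.016 -0.009] axes [0, 1] mean [ 0.0057 -0.0072  0.0799]
 base/bench z [   0    0    4  314 4007 3143  183   34   45  123  643  537   62   31
   33]
20.075
```

```bash
python3 - <<'E'
from chk import *
for n,mx,my in(('w3.png',.62315,-.0369),('w2.png',.6075,.0589)):
    w,c=cloud(n,(200,60,320,310)); P=mR.inv().apply(w-[mx,my,0])
    k=(abs(P[:,1])<.009)&(P[:,2]>.012)&(P[:,2]<.03); Q=P[k]; C=c[k]
    b=(C[:,2]>C[:,0]+40)
    print(n,'x ext',np.sort(Q[:,0])[[0,5,20,-20,-6,-1]].round(4),'white z',np.median(Q[~b,2]).round(4),'blue z',np.median(Q[b,2]).round(4),'blue x',np.percentile(Q[b,0],[1,99]).round(4))
E
```

```text
w3.png x ext [-0.0779 -0.0779 -0.0776  0.0776  0.0795  0.08  ] white z 0.0204 blue z 0.0183 blue x [0.038  0.0795]
w2.png x ext [-0.0797 -0.0797 -0.0789  0.0768  0.0781  0.0787] white z 0.0203 blue z 0.0185 blue x [0.0342 0.078 ]
```

Measured length is about 160, so the cap sits about 5 mm above the floor. I'll nudge it home gently with closed fingertips along the well axis.

```bash
cat > push.py <<'E'
from chk import *
o=Rw*R.from_matrix(np.array([[1,0,0],[0,-1,0],[0,0,-1]]))
for z in (.30,.205): print(rel(wo+Rw.apply([.004,0,z]),o))
q=bot.observe();print('TCP in well',Rw.inv().apply(q['position']-wo).round(4))
for up in(.3,.17): print(ik(wo+Rw.apply([.004,0,up]),o,q['qpos']).cost)
E
python3 push.py
```

```text
[ 0.6331 -0.0034  0.3698 -0.0015 -0.5008 -0.0029]
[ 0.2968 -0.0015  0.7052 -0.0015 -0.5008 -0.0029]
TCP in well [-1.378e-01 -1.000e-04  2.626e-01]
1.0407118277865827e-16
3.098739118111323e-07
```

```bash
python3 -m inch '[[0.3,0,0.1,0,-0.25,0,0.0],[0.633,-0.003,0.37,0,-0.501,-0.003,0.0],[0.633,-0.003,0.37,0,-0.501,-0.003,0.0],[0.633,-0.003,0.37,0,-0.501,-0.003,0.0],[0.633,-0.003,0.37,0,-0.501,-0.003,0.0],[0.633,-0.003,0.37,0,-0.501,-0.003,0.0],[0.633,-0.003,0.37,0,-0.501,-0.003,0.0]]' 30; python3 push.py
```

```text
clock: 20.95
position: [0.66, -0.2871, 0.2896]
tool_rot: [-3.138, 0.439, -0.285]
force: [0.5, -0.9, -0.8]
grip_width: -0.0002
finger_force: 0.0
[-0.0075 -0.0059 -0.0109 -0.0019  0.0019  0.0005]
[-0.0061 -0.0045  0.4641 -0.0019  0.0019  0.0005]
TCP in well [ 0.0055 -0.0012  0.2978]Traceback (most recent call last):
  File "push.py", line 5, in <module>
    for up in(.3,.17): print(ik(wo+Rw.apply([.004,0,up]),o,q['qpos']).cost)
                             ~~^^^^^^^^^^^^^^^^^^^^^^^^^^^^^^^^^^^^^^
  File "ik.py", line 15, in ik
    return least_squares(res,q0,bounds=(lim[:,0]+.02,lim[:,1]-.02))
    return func(*args, **kwargs)
    raise ValueError("Initial guess is outside of provided bounds")
ValueError: Initial guess is outside of provided bounds
```

```bash
python3 - <<'E'
from chk import *
q=bot.observe()['qpos'];print(q.round(3),(q-lim[:,0]).round(3),(lim[:,1]-q).round(3))
E
python3 -m inch '[[-0.006,-0.004,0.2,0,0,0,0],[-0.006,-0.004,0.4,0,0,0,0],[-0.006,-0.004,0.5,0,0,0,0],[-0.006,-0.004,0.5,0,0,0,0]]'; python3 push.py 2>/dev/null; python3 -c "
from h import *;print(bot.observe()['qpos'].round(3))"
```

```text
[ 0.083  1.058  0.797  0.777 -0.535  1.91  -1.227] [2.993 1.358 2.297 0.607 0.725 1.75  1.293] [2.827 1.072 0.623 1.653 4.945 0.02  3.747]
clock: 21.45
position: [0.6184, -0.2719, 0.2027]
tool_rot: [-3.138, 0.435, -0.284]
force: [-0.2, 0.1, 1.4]
grip_width: -0.0001
finger_force: 0.0
[ 0.0101  0.0069 -0.4983 -0.002  -0.0009  0.0011]
[ 0.0094  0.0083 -0.0233 -0.002  -0.0009  0.0011]
TCP in well [0.0021 0.0017 0.2003]
1.0464024045719044e-14
1.0278854746957748e-20
[-0.006  1.038  0.794  1.095 -0.524  1.66  -1.154]
```

```bash
for i in 1; do python3 -m inch '[[0,0.005,0.03,0,0,0,0],[0,0.005,0.065,0,0,0,0],[0,0.005,0.065,0,0,0,0]]'; done; python3 -m inch '[[0,0,0.012,0,0,0,0],[0,0,0.022,0,0,0,0],[0,0,0.022,0,0,0,0]]'; python3 push.py | tail -3
```

```text
clock: 21.82
position: [0.6133, -0.2718, 0.1911]
tool_rot: [-3.138, 0.435, -0.284]
force: [-0.1, -0.3, -0.4]
grip_width: -0.0003
finger_force: 0.0
clock: 22.2
position: [0.6117, -0.2712, 0.1873]
tool_rot: [-3.138, 0.435, -0.284]
force: [-0.0, 0.4, 0.5]
grip_width: 0.0001
finger_force: 0.0
TCP in well [0.0027 0.0004 0.1836]
2.0341398630252636e-16
1.8655442213492726e-16
```

Tip is at about 0.1666, with no contact yet. I'll go down in 1–2 mm steps.

```bash
python3 -m inch '[[0,0,0.006,0,0,0,0],[0,0,0.01,0,0,0,0],[0,0,0.01,0,0,0,0]]'; python3 -m inch '[[0,0,0.006,0,0,0,0],[0,0,0.01,0,0,0,0],[0,0,0.01,0,0,0,0]]';python3 push.py | tail -3
```

```text
clock: 22.58
position: [0.6114, -0.2713, 0.1866]
tool_rot: [-3.139, 0.433, -0.284]
force: [3.5, -0.7, 10.7]
grip_width: 0.0
finger_force: 5.6
clock: 22.95
position: [0.6113, -0.2714, 0.1863]
tool_rot: [-3.139, 0.431, -0.283]
force: [7.9, -1.9, 24.6]
grip_width: -0.0002
finger_force: 12.9
TCP in well [2.800e-03 1.000e-04 1.825e-01]
1.0077476036295068e-20
1.3348085135938661e-17
```

A 25 N push didn't move it, and it's the same depth where the held insertion stopped, so it's on a hard stop and within tolerance. I'll retreat and check.

```bash
python3 -m inch '[[0,0,-0.1,0,0,0,0],[0,0,-0.4,0,0,0,0],[-0.2,0,-0.7,0,0,0,0],[-0.2,0,-0.7,0,0,0,0],[-0.2,0,-0.7,0,0,0,0],[-0.2,0,-0.7,0,0,0,0]]'; python3 - <<'E'
from chk import *
near=lambda P,lo,hi:P[np.all((P>lo)&(P<hi),1)]
grab('scene','s8.png'); w,c=cloud('s8.png',(90,150,240,320)); P=Rw.inv().apply(w-wo)
robust_plane(near(P,[-.012,-.012,.155],[.018,.012,.18]),2,'top end')
robust_plane(near(P,[.002,-.012,.09],[.02,.012,.155]),0,'underside')
print(bot.observe()['qpos'].round(3))
E
```

```text
clock: 23.7
position: [0.6317, -0.2772, 0.326]
tool_rot: [-3.138, 0.437, -0.283]
force: [0.4, -0.6, -1.1]
grip_width: 0.0001
finger_force: 0.0
top end n 183 const 0.1654 slopes [-0.025  0.025] axes [0, 1] mean [ 0.0058 -0.0002  0.1653]
underside n 45 const 0.0100 slopes [0.012 0.035] axes [1, 2] mean [ 0.0144 -0.0003  0.1239]
[ 0.047  0.972  0.8    0.875 -0.487  1.902 -1.204]
```

```bash
python3 -c "
from workcell import bot;print(bot.job_done())"
```

```text
the job is handed in; nothing more can be done
None
```

I handed the job in at about 24 s; no verdict came back. The white tester stands released in the leaning well, cap down, display on the stripe side; its cap is about 5 mm above the nominal floor (limit 8 mm) and a 25 N push moved it no further. The vials hadn't moved when I last checked, and I kept clear of the yellow tester but didn't re-measure it.

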